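# Latch the jar case and lift it level

## Task

The wooden jar case has been packed for carrying but its door stands ajar. Push the door shut until it snaps home on its ball catch, and only then take the case by the middle of the bar handle on top, lift it straight up about 10 cm clear of the table and finish while still holding it there, level and still, with the door latched and the three jars upright inside. Do not disturb the other things on the table.

Things in the scene. Friction and masses are not known exactly. Their poses are not given: they have to be found in the camera images.
- jar_case: Pale wooden carry case, loose on four rubber feet, about 0.9 kg loaded. Carcass 115 mm deep (x) by 164 wide (y), roof top 132 mm, handle top 194 mm above the soles. Origin under its centre at sole level (table z = 0); z up; its -x side is the front with the glazed door, facing roughly toward the robot; shut door's outer face at x = -67.5 mm. A push over about 4 N slides it.
- case_grip (a point): centre of the brown wooden bar handle on top: bar 20 mm thick (case x), 96 mm long (case y), 24 mm high, its centre 182 mm above the soles; 38 mm of air between bar and roof; on two brass posts 36 mm either side of this point. Axes as the case's; the load hangs under it to within 10 mm.
- case_door (a joint): opening angle of the door, rad: 0 = shut on the catch; grows as it swings out to the case's -x; starts 0.45 to 0.9. From above it closes anticlockwise about door_hinge. Double ball catch: the strike meets the balls at about 0.08 rad, a push of 2 to 3 N at door_push carries it over, below 0.025 rad it snaps to 0 and stays; let go short of that, it springs back. Swings easily.
- door_hinge (a point): point on the door's upright hinge axis, level with door_push (114 mm above the soles), at x = -62.5, y = +82 mm of the case. Axes as the door's: with the door shut they are the case's; its -y runs along the door to the free edge.
- door_push (a point): point on the door's outer face, 125 mm from the hinge, 114 mm above the soles, clear of the knob; its -x is the door's outward normal. Door: 162 mm wide, 122 high (8 to 130 mm above the soles), 10 thick, wooden frame, clear pane; brass knob 16 mm in diameter standing 18 mm out, 151 mm from the hinge, 49 mm above the soles.
- bottle: brown varnish bottle with black cap, 42 mm in diameter, 90 mm high, about 0.085 kg, standing in one of the three bays inside the case; origin at the centre of its foot, which stands 15 mm above the soles of the case; z is up
- white_jar: white jar, 42 mm in diameter, 64 mm high, in another bay; origin at the centre of its foot; z is up
- ochre_jar: ochre jar with black lid, 39 mm in diameter, 48 mm high, in the third bay; origin at the centre of its foot; z is up
- paint_tin: bystander: blue paint tin, 126 x 91 x 30 mm, to the left of the case; origin at the centre of its underside
- spoon_blank_0: bystander: wooden spoon blank, 163 x 42 x 24 mm, at the left edge of the table; origin at the centre of its underside
- spoon_blank_1: bystander: wooden spoon blank, 163 x 42 x 24 mm, at the left front; origin at the centre of its underside
- sanding_block: bystander: cork sanding block, 56 x 85 x 24 mm, at the front edge of the table; origin at the centre of its underside
- brush_box: fixed bystander: dark wooden box of brushes, 225 x 322 x 68 mm, in front to the right of the case; brushes in it stand up to 0.10 m above the table; origin at the centre of its underside
- orange_pot: bystander: small clear paint pot with orange paint and lid, 50 x 59 x 30 mm, to the right of the case; origin at the centre of its underside

How it is judged:
By the outcome, as a careful person would: the job done as asked, in the order asked, and still so for the second after the job is handed in, while the arm keeps its last pose, push and grip.
It also fails if it takes over 51 s, if anything falls off the work surface, if the arm or the gripper's body presses on something with over 40 N, if the wrist force passes 120 N, or if a joint passes its speed limit or range.

## Robot

A 7-joint arm with a two-finger parallel gripper is mounted at the origin on a cart in front of the work surface, level with it; the furniture and walls round the work are solid. World frame = base frame: x ahead of the robot, y to its left, z up, the work surface at z = 0. Lengths are in m, angles in rad, forces in N, time in s.
With the tool pointing down it reaches from about 0.35 to 0.9 m from the base axis. Payload 8.1 kg.
Tool frame: the origin (TCP) lies at the very end of the fingers, on their centre line; the grasp point (between the pads) lies 19 mm behind it (arm.tcp_to_grasp is the z of the grasp point in the tool frame, in m); z points along the fingers, y is the line along which they close (so a half turn about z gives the same grasp; the last joint's range is limited). The gripper opens to 92 mm and grips with 3 to 60 N. Pads are 19 mm wide; open, the fingers measure 130 mm over their backs; the gripper's body (75 mm by 190 mm) begins 47 mm behind the grasp point.
Start: joints at [1.205, 0.434, 0.025, 1.573, -0.012, 1.134, -0.075], TCP at [0.162, -0.604, 0.227] pointing down, gripper open.
Joint ranges: [-2.62, 2.62], [-0.44, 2.09], [-1.27, 1.32], [0.08, 2.57], [-1.32, 4.46], [0.12, 2], [-2.74, 2.74]. Speed limits (rad/s): [2.22, 2.22, 3.01, 3.01, 3.14, 3.14, 3.14].

## Interface

Orientations are given as a rotation vector (axis times angle).
In Python, from cell import readout, vision, sign_off, arm gives the robot as it stands. The module is installed in compiled form; this text tells all that it offers.
- The arm moves only by the shell command python3 -m creep 'ROWS' [FORCE]. ROWS is JSON, a list of rows, each a list of 5 numbers: the shift along the tool's x, y, z in units of 4 cm (1.0 is 4 cm), then the turn about the tool's z in units of 4 degrees (1.0 is 4 degrees), then the opening, from 0 (shut) to 1 (fully open). A call has 1 to 12 rows; each row shifts and turns the commanded pose from where the row before left it, along the tool's axes as they then stand; what a row does not reach is not made up. A row lasts 1/8 s, in which the tool goes at most 62.5 mm and 10.7 degrees, less where a joint would pass 70% of its speed; a pose out of reach is approached as far as the arm can. A call with a number of a shift or a turn outside -1 to 1 is refused whole. A call with a gripper value outside its range is refused whole. The fingers move at their own pace and stop on an object; FORCE is the grip in N (left out, the last holds). Time passes only in rows, so rows that do not move let the fingers close. It gives the time, the measured TCP pose, the force, the opening and the grip force at its end, in the units of the state.
- readout.observe(): the state, without advancing time (a new reading comes with each control period).
- vision.get_image(name): name is "side" or "top"; returns a dict with "pixels" (420x560x3 uint8, blue, green, red), "z_map" (420x560 float32, m along the optical axis (not along the pixel's ray), 0 where there is no reading), "camera_matrix" (3x3 intrinsics, pixels), "position" and "rotation" of the camera in the world. Camera axes: x right, y up, looking along -z (the intrinsics and any distortion apply to the point x, -y, -z); pixel columns grow to the right and rows downward; lengths in m; the calibration is good to about 2 mm. A picture is of the moment at which its call begins.
- sign_off(): hands the job in; it is judged then, once.
The state is a dict: "clock": time; "joints": joint angles; "dq": joint speeds; "joint_efforts": joint torques, N m; "position": TCP position; "ee_rot": TCP orientation; "force": force on the tool from outside, world axes, zero at the start; "ft_torque": the same for the moment, N m; "width": opening from 0.0 (shut) to 1.0 (fully open); "gripper_force": force on a finger pad.
Only numpy, scipy, OpenCV 4.12 (cv2) and the standard library are available. Lean on these libraries where they do the work, as an engineer would, in place of code of your own. Each camera call takes 0.05 s, during which the arm holds its last target. There are 200 camera calls.

## Working session

There is one attempt and no reset: what is moved stays moved. The work goes in short steps, Python scripts to look and compute and a shell command to move; the robot and the scene stay as the last step left them, time stands still between calls to the robot, and variables do not carry over. Pictures are saved under pics/ and viewed, at most 10 in all, crops included, and the job is handed in when it is done.

```bash
mkdir -p pics; python3 - <<'E'
from cell import readout, vision
import cv2,numpy as np
for n in("top","side"):
    d=vision.get_image(n);cv2.imwrite(f"pics/{n}0.png",d["pixels"])
    np.savez(f"{n}0.npz",**d)
    print(n,d["camera_matrix"].tolist(),np.round(d["position"],3),np.round(d["rotation"],3).tolist(),d.keys())
s=readout.observe();print({k:np.round(v,3).tolist() for k,v in s.items()})
E
```

```text
top [[439.39355865147684, 0.0, 273.74155026317965], [0.0, 439.39355865147684, 214.5389921591391], [0.0, 0.0, 1.0]] [0.418 0.168 1.144] [0.087, -0.076, -1.576] dict_keys(['pixels', 'z_map', 'camera_matrix', 'position', 'rotation'])
side [[464.13425624191956, 0.0, 274.22887664293347], [0.0, 464.13425624191956, 210.89193813236025], [0.0, 0.0, 1.0]] [-0.302  0.36   1.054] [0.52, -0.664, -1.729] dict_keys(['pixels', 'z_map', 'camera_matrix', 'position', 'rotation'])
{'clock': 0.1, 'joints': [1.205, 0.435, 0.025, 1.574, -0.012, 1.134, -0.075], 'dq': [0.002, -0.002, 0.001, -0.003, -0.0, -0.001, 0.0], 'joint_efforts': [0.004, -66.913, 0.988, -31.514, -0.06, 0.037, 0.0], 'position': [0.162, -0.603, 0.226], 'ee_rot': [-3.113, -0.411, 0.001], 'force': [-0.314, 0.235, 0.474], 'ft_torque': [-0.027, 0.059, -0.003], 'gripper_force': 0.0, 'width': 0.996}
```

View pics/top0.png

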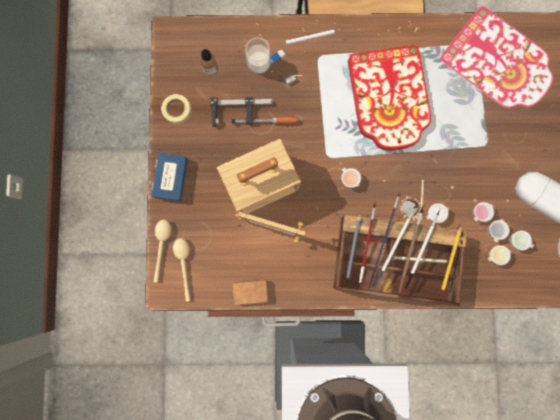

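View pics/side0.png

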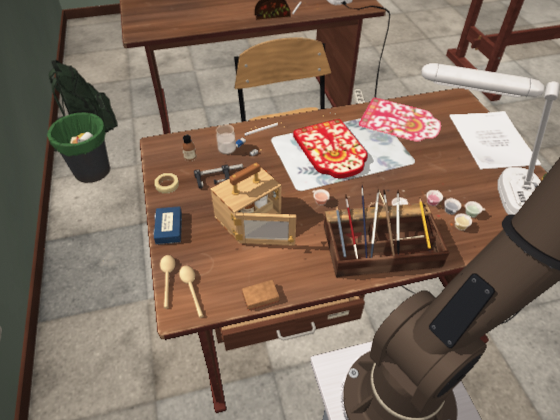

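The top view shows the case roof around (260,178), the handle at (258,170), and the door's top edge from (238,214) at the hinge to (303,233) at the free end. The brush box is to the right at (400,260). In the side view the door is at (265,228), standing open toward the robot.

```bash
cat >h.py <<'E'
import numpy as np,cv2
from scipy.spatial.transform import Rotation as R
def cloud(d):
    z=d["z_map"];K=d["camera_matrix"];v,u=np.mgrid[:420,:560]
    p=np.stack([(u-K[0,2])/K[0,0]*z,-(v-K[1,2])/K[1,1]*z,-z],-1)
    r=np.array(d["rotation"]); M=R.from_rotvec(r).as_matrix() if r.ndim==1 else r
    P=p@M.T+np.array(d["position"]); P[z==0]=np.nan
    return P
def rect(pts,name):
    c,s,a=cv2.minAreaRect((pts[:,:2]*1000).astype(np.float32));print(name,len(pts),np.round(c,1),np.round(s,1),round(a,1),"medz",np.round(np.median(pts[:,2]),4))
    return cv2.boxPoints((c,s,a))
E
python3 - <<'E'
from h import *
d=np.load("top0.npz");P=cloud(d)
m=np.zeros((420,560),bool);m[130:250,205:318]=1
z=P[...,2]
print("table z",np.nanmedian(z[240:300,200:230]))
def big(k):
    n,l,s,c=cv2.connectedComponentsWithStats(k.astype(np.uint8));i=1+s[1:,4].argmax();return l==i
k=big(m&(z>.122)&(z<.142));print(rect(P[k],"roof").round(0).tolist())
hsv=cv2.cvtColor(d["pixels"],cv2.COLOR_BGR2HSV)
k=big(m&(z>.175));print(rect(P[k],"handle").round(0).tolist())
# door edge
v,u=np.mgrid[:420,:560]
k=m&(z>.112)&(z<.145)&(v>207)
q=P[k];
L=cv2.fitLine((q[:,:2]*1000).astype(np.float32),cv2.DIST_HUBER,0,.1,.1).ravel();print("line",L,len(q));print(rect(q,"door").round(0).tolist())
for n,(a,b,c,e) in dict(box=(210,310,330,470),pot=(160,195,335,365),tin=(150,205,150,190),cork=(278,308,230,275)).items():
    kk=np.zeros_like(m);kk[a:b,c:e]=1;rect(P[kk&(z>.015)],n); print(np.nanmax(z[a:b,c:e]))
E
```

```text
table z 0.0001979942966470194
roof 2973 [618.4 211.4] [115.8 164.8] 24.5 medz 0.1323
[[531.0, 262.0], [600.0, 112.0], [705.0, 160.0], [637.0, 310.0]]
handle 425 [618.4 211.2] [20.6 95.2] 24.5 medz 0.1934
[[589.0, 250.0], [629.0, 164.0], [648.0, 172.0], [608.0, 259.0]]
line [3.0724019e-01 9.5163202e-01 5.0309717e+02 1.8354793e+02] 358
door 358 [509.5 185.3] [170.9  21.1] 73.0 medz 0.1298
[[474.0, 107.0], [495.0, 100.0], [545.0, 264.0], [524.0, 270.0]]
box 5387 [ 441.4 -136.7] [301.7 235.1] 82.0 medz 0.0663
0.09401915698268826
pot 301 [628.4 -22. ] [48.9 47.3] 87.2 medz 0.0296
0.0355100097573291
tin 1314 [635.9 448.4] [ 76.1 116.4] 82.0 medz 0.0306
0.037093499137600405
cork 748 [338.2 238.5] [55.  85.2] 4.5 medz 0.0242
0.030346223624015067
```

Case centre is (618, 211) mm with yaw 24.5°, and the roof and handle sizes and heights match the ones given. The door stands about 0.74 rad open, and the push point at 125 mm is at about (484, 142). Next I'll check for tall obstacles on the way over.

```bash
python3 - <<'E'
from h import *
for n in("top","side"):
    d=np.load(n+"0.npz");P=cloud(d).reshape(-1,3)
    for zl,zh in((.12,.2),(.2,.35),(.35,.6),(.6,1)):
        k=(P[:,2]>zl)&(P[:,2]<zh)&(P[:,1]<.05)&(P[:,0]>.1)&(P[:,0]<.9)&(P[:,1]>-1)
        if k.any(): print(n,zl,k.sum(),np.percentile(P[k],[0,5,50,95,100],axis=0).round(2)[:,:2].T.tolist())
E
```

```text
top 0.35 1509 [[0.47, 0.48, 0.51, 0.54, 0.55], [-0.26, -0.25, -0.22, -0.2, -0.19]]
side 0.12 82 [[0.45, 0.45, 0.46, 0.47, 0.48], [-0.61, -0.6, -0.58, -0.56, -0.56]]
side 0.2 204 [[0.41, 0.41, 0.43, 0.45, 0.46], [-0.57, -0.56, -0.52, -0.49, -0.49]]
side 0.35 2882 [[0.37, 0.38, 0.44, 0.52, 0.54], [-0.49, -0.45, -0.32, -0.21, -0.19]]
```

```bash
python3 -m creep '[[1,0,0,-0.6,0.5],[1,0,0,-0.6,0],[1,-0.5,0,-0.6,0],[0.8,-1,0,-0.6,0],[0.5,-1,0,0,0],[0,-1,0,0,0]]' 10
```

```text
clock: 0.85
position: [0.2704, -0.4162, 0.2263]
ee_rot: [-3.067, -0.675, -0.001]
force: [-0.5, 0.2, -0.3]
width: 0.395
gripper_force: 0.0
```

```bash
python3 - <<'E'
from h import *
for n in("top","side"):
    d=np.load(n+"0.npz");P=cloud(d).reshape(-1,3)
    k=(P[:,2]>.3)&(P[:,2]<.7)&(P[:,1]<.05)&(P[:,0]>.1)&(P[:,0]<.9)&(P[:,1]>-1);Q=P[k]
    for y in np.arange(-.6,0,.05):
        q=Q[(Q[:,1]>y)&(Q[:,1]<y+.05)]
        if len(q): print(n,round(y,2),q.min(0).round(3),q.max(0).round(3))
E
```

```text
top -0.3 [ 0.471 -0.259  0.467] [ 0.533 -0.25   0.496]
top -0.25 [ 0.475 -0.25   0.464] [ 0.548 -0.2    0.501]
top -0.2 [ 0.51  -0.2    0.473] [ 0.539 -0.195  0.494]
side -0.55 [ 0.411 -0.517  0.301] [ 0.438 -0.5    0.341]
side -0.5 [ 0.386 -0.5    0.32 ] [ 0.43  -0.45   0.442]
side -0.45 [ 0.365 -0.45   0.423] [ 0.422 -0.4    0.504]
side -0.4 [ 0.383 -0.4    0.468] [ 0.457 -0.35   0.503]
side -0.35 [ 0.408 -0.35   0.466] [ 0.489 -0.3    0.502]
side -0.3 [ 0.443 -0.3    0.465] [ 0.518 -0.25   0.502]
side -0.25 [ 0.474 -0.25   0.466] [ 0.541 -0.2    0.501]
side -0.2 [ 0.51  -0.2    0.476] [ 0.536 -0.195  0.491]
```

```bash
python3 -m creep '[[0.56,-0.82,0,0,0],[0.56,-0.82,0,0,0],[0.56,-0.82,0,0,0],[0.56,-0.82,0,0,0],[0.56,-0.82,0,0,0],[0.56,-0.82,0,0,0],[0.84,-0.83,0,0,0],[0.84,-0.83,0,0,0],[0.84,-0.83,0,0,0],[0.84,-0.83,0,0,0]]' && python3 -m creep '[[0.84,-0.83,0,0,0],[0.84,-0.83,0,0,0],[0.84,-0.83,0,0,0],[0,0,0,0,0],[0,0,0,0,0]]'
```

```text
clock: 2.1
position: [0.3762, -0.0056, 0.2267]
ee_rot: [3.069, 0.67, 0.0]
force: [0.7, -0.6, -0.4]
width: 0.005
gripper_force: 0.0
clock: 2.72
position: [0.4256, 0.1251, 0.2263]
ee_rot: [3.069, 0.671, -0.002]
force: [-0.7, -1.2, 0.8]
width: 0.005
gripper_force: 0.0
```

```bash
python3 -m creep '[[0,0,0.75,0,0],[0,0,0.75,0,0],[0,0,0.75,0,0],[0,0,0.75,0,0],[0,0,0,0,0],[0,0,0,0,0]]'; python3 - <<'E'
from cell import vision
import cv2
cv2.imwrite("pics/side1.png",cv2.resize(vision.get_image("side")["pixels"][130:330,130:400],None,fx=2,fy=2))
E
```

```text
clock: 3.48
position: [0.4265, 0.1251, 0.1076]
ee_rot: [3.069, 0.669, 0.001]
force: [-0.1, 1.2, -0.2]
width: 0.004
gripper_force: 0.0
```

View pics/side1.png

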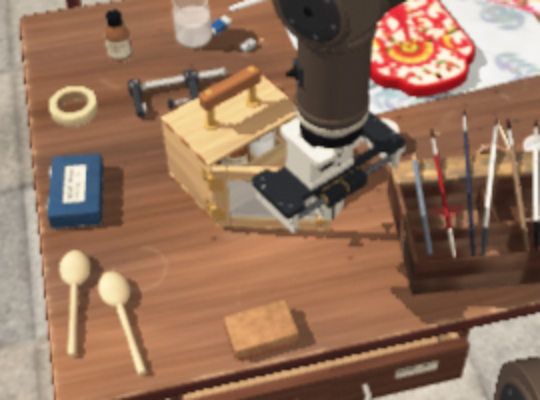

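The gripper at (330,160) is down in front of the open door's face and clear of everything. Pushing now.

```bash
python3 -m creep '[[0.23,0.12,0,0,0],[0.23,0.12,0,0,0],[0.23,0.12,0,0,0],[0.23,0.12,0,0,0],[0.23,0.12,0,0,0],[0.23,0.12,0,0,0]]';python3 -m creep '[[0.23,0.12,0,0,0],[0.23,0.12,0,0,0],[0.23,0.12,0,0,0],[0.23,0.12,0,0,0],[0.23,0.12,0,0,0],[0,0,0,0,0],[0,0,0,0,0]]'
python3 - <<'E'
from cell import vision
from h import *
d=vision.get_image("top");P=cloud(d);cv2.imwrite("pics/top2.png",cv2.resize(d["pixels"][120:260,180:360],None,fx=3,fy=3))
m=np.zeros((420,560),bool);m[130:250,205:300]=1
z=P[...,2];rect(P[m&(z>.18)&(z<.2)&(P[...,0]>.58)],"handle?")
E
```

```text
clock: 4.28
position: [0.489, 0.1225, 0.1066]
ee_rot: [3.069, 0.671, -0.0]
force: [0.3, -0.2, -0.4]
width: 0.005
gripper_force: 0.0
clock: 5.15
position: [0.5398, 0.12, 0.1066]
ee_rot: [-3.069, -0.671, 0.001]
force: [-0.8, 0.6, -0.1]
width: 0.005
gripper_force: 0.0
handle? 393 [618.3 211.2] [20.5 95.1] 25.1 medz 0.1937
```

View pics/top2.png

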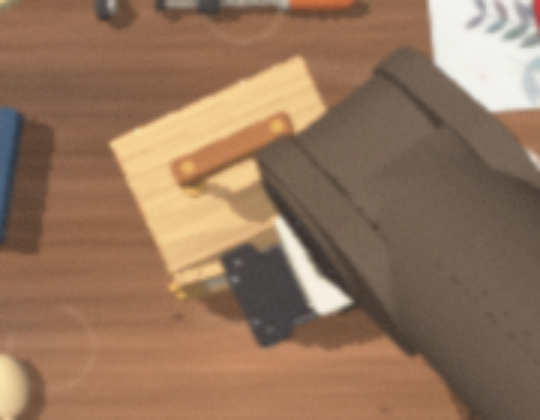

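The picture shows the case unmoved, with the door near-shut at crop (200,285) and the gripper pressing on it. Next come the slow final approach along the tool x axis and the catch.

```bash
python3 -m creep '[[0.08,0,0,0,0],[0.08,0,0,0,0],[0.08,0,0,0,0],[0.08,0,0,0,0],[0.08,0,0,0,0],[0.08,0,0,0,0],[0,0,0,0,0]]'; for i in 1 2; do python3 -m creep '[[0.04,0,0,0,0],[0.04,0,0,0,0],[0.04,0,0,0,0]]'|grep -E "pos|force: \["; done
```

```text
clock: 6.08
position: [0.5578, 0.128, 0.1067]
ee_rot: [-3.069, -0.671, -0.0]
force: [0.0, -0.1, -0.1]
width: 0.004
gripper_force: 0.0
position: [0.5618, 0.1295, 0.1066]
force: [-1.9, -3.1, 0.5]
position: [0.5668, 0.1325, 0.1069]
force: [0.2, -0.2, 0.1]
```

```bash
for i in 1 2 3; do python3 -m creep '[[0.025,0,0,0,0],[0,0,0,0,0]]'|grep -E "pos|force: \["; done
python3 - <<'E'
from cell import vision
from h import *
d=vision.get_image("top");P=cloud(d)
m=np.zeros((420,560),bool);m[130:250,205:300]=1
z=P[...,2];rect(P[m&(z>.18)&(z<.2)&(P[...,0]>.58)],"handle?")
E
```

```text
position: [0.567, 0.1325, 0.1067]
force: [-1.7, 0.3, 1.4]
position: [0.5672, 0.1325, 0.1066]
force: [-5.6, -1.7, 4.3]
position: [0.5674, 0.1325, 0.1065]
force: [-8.3, -2.4, 5.4]
handle? 243 [610.2 229.4] [20.1 55.3] 24.9 medz 0.1936
```

```bash
python3 -m creep '[[-0.1,0,0,0,0],[-0.1,0,0,0,0],[-0.3,0,0,0,0],[-0.5,0,0,0,0],[-0.5,0,0,0,0],[0,0,0,0,0]]'
python3 - <<'E'
from cell import vision
from h import *
d=vision.get_image("side");cv2.imwrite("pics/side3.png",cv2.resize(d["pixels"][150:270,180:340],None,fx=4,fy=4,interpolation=cv2.INTER_CUBIC))
d=vision.get_image("top");P=cloud(d);cv2.imwrite("pics/top3.png",cv2.resize(d["pixels"][120:260,180:360],None,fx=3,fy=3))
m=np.zeros((420,560),bool);m[130:250,205:300]=1
z=P[...,2];rect(P[m&(z>.18)&(z<.2)&(P[...,0]>.58)],"handle?")
E
```

```text
clock: 8.38
position: [0.5131, 0.1071, 0.1068]
ee_rot: [3.068, 0.67, -0.001]
force: [-0.6, 0.5, 1.1]
width: 0.006
gripper_force: 0.0
handle? 410 [618.2 211.3] [21.2 94.9] 25.0 medz 0.1936
```

View pics/side3.png

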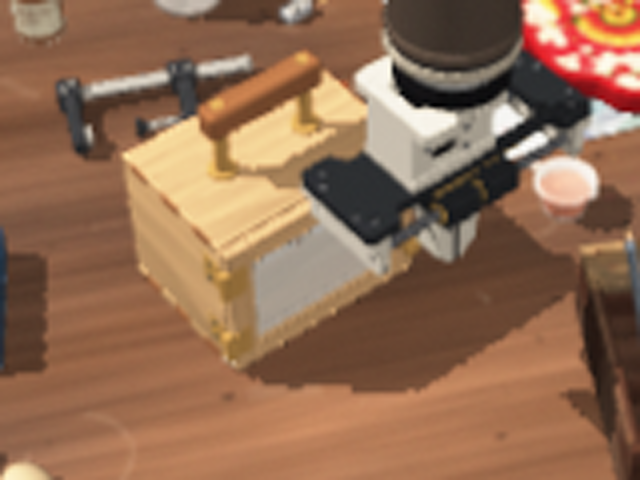

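View pics/top3.png

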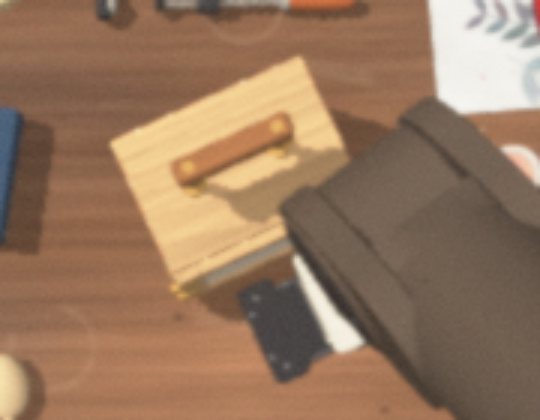

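Side crop: the door at (330,290) looks shut or nearly so. In the top crop there may be a thin wedge at (240,270). I'll move clear and measure the door edge in the case frame.

```bash
python3 -m creep '[[-0.8,0,0,0,0],[-0.8,0,0,0,0],[-0.8,0.4,0,0,0],[0,0.6,0,0,0],[0,0,0,0,0]]'|grep pos
python3 - <<'E'
from cell import vision
from h import *
d=vision.get_image("top");P=cloud(d);cv2.imwrite("pics/top4.png",cv2.resize(d["pixels"][150:250,205:325],None,fx=6,fy=6))
a=np.radians(24.5);c,s=np.cos(a),np.sin(a)
X=(P[...,0]-.6184)*c+(P[...,1]-.2113)*s;Y=-(P[...,0]-.6184)*s+(P[...,1]-.2113)*c;Z=P[...,2]
for y in np.arange(-.08,.08,.016):
    k=(Y>y)&(Y<y+.016)&(Z>.12)&(Z<.138)&(X<.0)&(X>-.1)
    print(round(y+.008,3),k.sum(),np.round(X[k].min()*1000,1) if k.any() else '')
E
```

```text
position: [0.4453, 0.0305, 0.1069]
-0.072 198 -67.5
-0.056 195 -67.2
-0.04 192 -67.4
-0.024 197 -67.8
-0.008 194 -67.2
0.008 196 -67.5
0.024 197 -67.8
0.04 194 -67.8
0.056 201 -67.9
0.072 200 -67.6
```

View pics/top4.png

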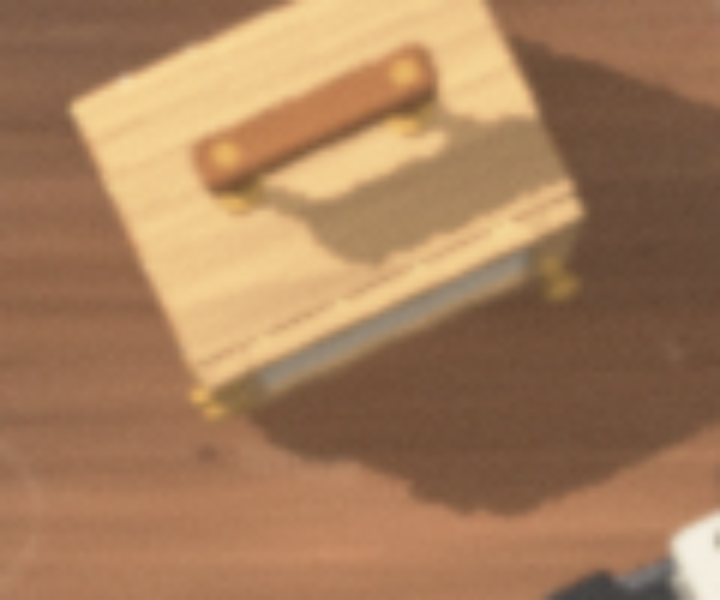

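The door's outer face is at x = -67.5 mm along its whole width, so the door is shut and latched, and the case has not moved. Next I raise the gripper and turn it a quarter turn while opening it.

```bash
python3 -m creep '[[0,0,-0.8,0,0],[0,0,-0.8,0,0],[0,0,-0.8,0,0],[0,0,-0.8,0,0.4],[0,0,-0.6,0,0.75],[0,0,0,1,0.75],[0,0,0,1,0.75],[0,0,0,1,0.75],[0,0,0,1,0.75],[0,0,0,0,0.75]]' 35; python3 -c "
from cell import readout
print(readout.observe()['joints'])"
```

```text
clock: 10.4
position: [0.4441, 0.0329, 0.2588]
ee_rot: [-3.132, -0.24, -0.0]
force: [-0.2, -0.0, -0.4]
width: 0.713
gripper_force: 0.0
[ 0.34960731  0.16738231 -0.61356764  1.89909105  0.10702039  1.10716951
 -1.72301543]
```

```bash
python3 -m creep '[[0,0,0,1,0.75],[0,0,0,1,0.75],[0,0,0,0,0.75]]'|grep rot; python3 -c "
from cell import readout
print(readout.observe()['joints'].round(2))"
```

```text
ee_rot: [-3.141, -0.022, -0.0]
[ 0.34  0.16 -0.6   1.9   0.1   1.11 -1.86]
```

The + direction runs into joint 7's range, so I'll turn the other way to the equivalent grasp at yaw 114.5°.

```bash
python3 -m creep '[[0,0,0,-1,0.75],[0,0,0,-1,0.75],[0,0,0,-1,0.75],[0,0,0,-1,0.75],[0,0,0,-1,0.75],[0,0,0,-1,0.75],[0,0,0,-1,0.75],[0,0,0,-1,0.75],[0,0,0,-1,0.75],[0,0,0,-1,0.75],[0,0,0,-1,0.75],[0,0,0,-1,0.75]]'|grep rot;python3 -m creep '[[0,0,0,-1,0.75],[0,0,0,-1,0.75],[0,0,0,-1,0.75],[0,0,0,-1,0.75],[0,0,0,-1,0.75],[0,0,0,-1,0.75],[0,0,0,-1,0.75],[0,0,0,-1,0.75],[0,0,0,-1,0.75],[0,0,0,-1,0.75],[0,0,0,-1,0.75],[0,0,0,-1,0.75]]'|grep rot;python3 -m creep '[[0,0,0,-1,0.75],[0,0,0,-1,0.75],[0,0,0,-1,0.75],[0,0,0,-1,0.75],[0,0,0,-0.4,0.75],[0,0,0,0,0.75]]'
cat >plan.py <<'E'
from h import *
from cell import readout
s=readout.observe();M=R.from_rotvec(s["ee_rot"]).as_matrix()
print("yaw",np.degrees(np.arctan2(M[1,0],M[0,0])),"j",s["joints"].round(2),s["clock"],s["position"].round(4))
print("tool units to grip (tcp z .163):",M.T@(np.array([.6184,.2113,.163])-s["position"])/.04, "units up only z", )
E
python3 plan.py
```

```text
ee_rot: [-2.859, -1.302, -0.0]
ee_rot: [2.082, 2.353, 0.0]
clock: 14.52
position: [0.444, 0.0319, 0.2587]
ee_rot: [-1.704, -2.639, -0.0]
force: [0.3, -0.2, 0.8]
width: 0.75
gripper_force: 0.0
yaw 114.28364413525011 j [ 0.58  0.22 -0.89  1.89  0.19  1.12  0.04] 14.525 [0.444  0.0319 0.2587]
tool units to grip (tcp z .163): [2.29531789 5.81992724 2.39382399] units up only z
```

```bash
python3 -m creep '[[0.29,0.73,0,0,0.75],[0.29,0.73,0,0,0.75],[0.29,0.73,0,0,0.75],[0.29,0.73,0,0,0.75],[0.29,0.73,0,0,0.75],[0.29,0.73,0,0,0.75],[0.29,0.73,0,0,0.75],[0.27,0.71,0,0,0.75],[0,0,0,0,0.75],[0,0,0,0,0.75]]'; python3 plan.py
```

```text
clock: 15.78
position: [0.618, 0.211, 0.2584]
ee_rot: [-1.705, -2.638, 0.001]
force: [0.6, -0.4, 0.6]
width: 0.752
gripper_force: 0.0
yaw 114.24804977289268 j [ 0.07  0.58 -0.8   1.4   0.42  1.33 -0.32] 15.775 [0.618  0.211  0.2584]
tool units to grip (tcp z .163): [0.00405842 0.01413908 2.38532761] units up only z
```

```bash
python3 -m creep '[[0,0,0.5,0,0.75],[0,0,0.5,0,0.75],[0,0,0.5,0,0.75],[0,0,0.5,0,0.75],[0,0,0.38,0,0.75],[0,0,0,0,0.75],[0,0,0,0,0.75]]'; python3 plan.py; python3 -m creep '[[0,0,0,0,0.5],[0,0,0,0,0.3],[0,0,0,0,0.15],[0,0,0,0,0],[0,0,0,0,0],[0,0,0,0,0],[0,0,0,0,0],[0,0,0,0,0]]' 40
```

```text
clock: 16.65
position: [0.6187, 0.2116, 0.1641]
ee_rot: [1.705, 2.638, 0.001]
force: [-0.7, -0.3, 0.6]
width: 0.751
gripper_force: 0.0
yaw 114.2568081522279 j [ 0.06  0.66 -0.77  1.53  0.48  1.16 -0.38] 16.65 [0.6187 0.2116 0.1641]
tool units to grip (tcp z .163): [-0.00405286 -0.0098021   0.02652913] units up only z
clock: 17.65
position: [0.6181, 0.2111, 0.1635]
ee_rot: [-1.705, -2.638, 0.001]
force: [-3.0, -2.0, 2.3]
width: 0.22
gripper_force: 40.0
```

Gripped: the opening is 20 mm, which matches the bar. Lifting gently.

```bash
python3 -m creep '[[0,0,-0.05,0,0],[0,0,-0.1,0,0],[0,0,-0.15,0,0],[0,0,-0.2,0,0],[0,0,-0.25,0,0],[0,0,-0.25,0,0]]'; python3 -m creep '[[0,0,-0.25,0,0],[0,0,-0.25,0,0],[0,0,-0.25,0,0],[0,0,-0.25,0,0],[0,0,-0.2,0,0],[0,0,-0.15,0,0],[0,0,-0.1,0,0],[0,0,-0.08,0,0],[0,0,0,0,0],[0,0,0,0,0],[0,0,0,0,0],[0,0,0,0,0]]'
python3 - <<'E'
from cell import vision
from h import *
d=vision.get_image("side");cv2.imwrite("pics/side5.png",cv2.resize(d["pixels"][130:280,160:360],None,fx=4,fy=4,interpolation=cv2.INTER_CUBIC))
d=vision.get_image("top");P=cloud(d);cv2.imwrite("pics/top5.png",cv2.resize(d["pixels"][120:260,180:360],None,fx=3,fy=3))
a=np.radians(24.5);c,s=np.cos(a),np.sin(a)
X=(P[...,0]-.6184)*c+(P[...,1]-.2113)*s;Y=-(P[...,0]-.6184)*s+(P[...,1]-.2113)*c;Z=P[...,2]
k=(abs(X)<.065)&(abs(Y)<.08)&(Z>.2)&(Z<.25)
A=np.c_[X[k],Y[k],np.ones(k.sum())];print(k.sum(),"roof slopes x,y and z",np.linalg.lstsq(A,Z[k],rcond=None)[0].round(4))
for y in np.arange(-.08,.08,.032):
    q=(Y>y)&(Y<y+.032)&(Z>.21)&(Z<.25)&(X<0)&(X>-.1);print(q.sum(),np.round(X[q].min(),4) if q.any() else '')
E
```

```text
clock: 18.4
position: [0.6185, 0.2113, 0.2045]
ee_rot: [1.705, 2.638, 0.001]
force: [0.7, -0.1, -8.4]
width: 0.215
gripper_force: 40.0
clock: 19.9
position: [0.6184, 0.2112, 0.2646]
ee_rot: [-1.705, -2.638, 0.0]
force: [-0.1, -0.8, -9.0]
width: 0.218
gripper_force: 40.0
1171 roof slopes x,y and z [ 0.0076 -0.0144  0.2343]
0 
0 
0 
226 -0.0666
500 -0.0674
```

View pics/side5.png

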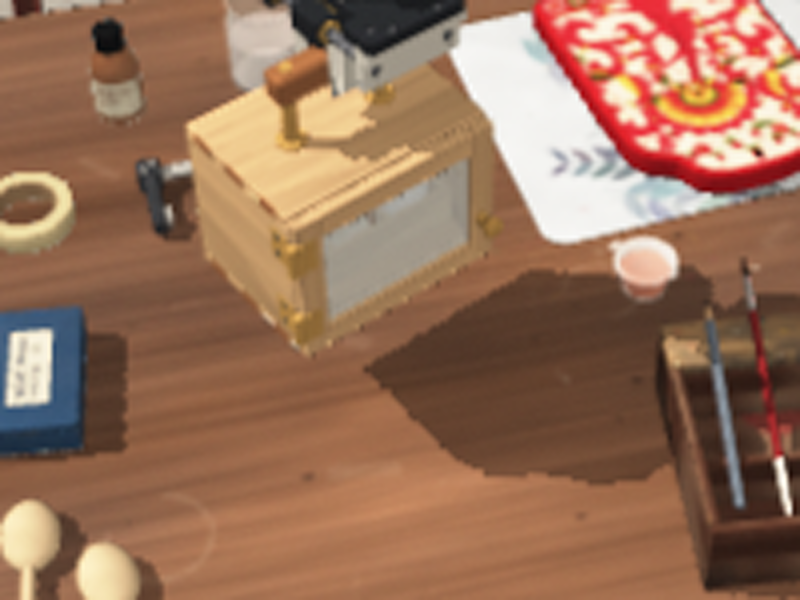

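The side crop shows the case hanging level at about (340,220), clear of the table, with the door shut. TCP rise is 10.1 cm, roof tilt is under 1°, and the load reads 9 N. I'll let it settle, then hand in.

```bash
python3 -m creep '[[0,0,0,0,0],[0,0,0,0,0],[0,0,0,0,0],[0,0,0,0,0]]' && python3 -c "
from cell import sign_off
print(sign_off())"
```

```text
clock: 20.5
position: [0.6184, 0.2112, 0.2647]
ee_rot: [1.705, 2.638, -0.0]
force: [-0.5, 0.2, -9.4]
width: 0.214
gripper_force: 40.0
the job is handed in; nothing more can be done
None
```

I pushed the door shut, measured it flush along its whole width, then lifted the case 10 cm by the middle of the handle; it was handed in at 20.5 s still held, level to under 1° and still, with nothing else on the table touched, though I did not check the three jars inside directly.

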